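# Press the bread stamps home in their case

### The job

Pack two of the wooden bread stamps away (the wide round one has no place in this case): press the small round stamp into the round cutout of the case on the counter, and the stamp with the straight bar handle into the rectangular cutout. Push each one down, upright, until its foot rests on the floor of its cutout, then let go..

Things in the scene. Friction and masses are not known exactly. Their poses are not given: they have to be found in the camera images.
- round_stamp: Small round beech stamp, upright on the counter, about 0.1 kg. Foot 56 mm across, 30 mm high, its lowest 14 mm tapering to 42 mm; thin neck; grip it by the cylindrical knob, 30 mm across, 44 to 72 mm above the underside. Origin: centre of the underside, z up. Not the wide look-alike (foot 86, knob 36, same height). Any two stamps' axes are 100 mm or more apart.
- bar_stamp: Oblong beech stamp, upright on the counter, about 0.13 kg. Rectangular foot 90 mm (x) by 40 mm (y), 30 mm high, its lowest 14 mm tapering to 76 by 26; small neck; straight bar handle 70 mm long (x), 24 mm wide (y), 44 to 72 mm above the underside: grip it across the 24 mm. Origin: centre of the underside, z up. Goes in either way round.
- round_cutout (a point): Floor centre of the round cutout, 72 mm wide, 28 deep, at the -y end of the grey insert of a bamboo-framed case, 156 (x) by 246 mm (y), fixed; floor 8, insert top 36, frame top 40 mm above the counter. z up, x, y along the case. Sprung cork pads at its +x and -x sides, 53 mm apart near the mouth: a stamp just set in stops about 12 mm short; a push of some 5 to 20 N seats it.
- bar_cutout (a point): Floor centre of the rectangular cutout at the +y end of the same case, 110 mm from the round one: 106 mm along x, 56 mm along y, 28 mm deep, floor 8 mm above the counter. z up, x along its long side. Sprung cork pads at its +y and -y sides, 37 mm apart near the mouth: it needs the same push, and the pads then hold the stamp.
There are look-alikes about, which are no part of the job. Leave any blue look-alike of the bar_stamp alone.

How it is judged (in metres and radians):
At the end, for the whole second after the job is handed in: Each of the two stamps stands at rest in its own cutout: within 12 mm of the cutout's centre, its underside less than 5 mm above the cutout's floor, within 0.17 rad (10 degrees) of upright, and the bar stamp's long side within 0.2 rad of the cutout's (horizontal distance between round_stamp and round_cutout below 0.012 m and z of round_stamp in the frame of round_cutout below 0.005 m and angle between each of round_stamp, bar_stamp's own z axis and vertical below 0.17 rad and linear speed of each of round_stamp, bar_stamp below 0.02 m/s and horizontal distance between bar_stamp and bar_cutout below 0.012 m and z of bar_stamp in the frame of bar_cutout below 0.005 m and angle between the x axis of bar_stamp and the x axis of bar_cutout, either way round below 0.2 rad); the robot touches nothing.
It also fails if it takes over 53 s, if anything falls off the work surface, if the arm or the gripper's body presses on something with over 40 N, if the wrist force passes 120 N, or if a joint passes its speed limit or range.

### The arm

A 6-joint arm with a two-finger parallel gripper is mounted at the origin on the work surface. World frame = base frame: x ahead of the robot, y to its left, z up, the work surface at z = 0. Lengths are in m, angles in degrees, forces in N, time in s.
With the tool pointing down it reaches from about 0.35 to 0.775 m from the base axis. Payload 5.5 kg.
Tool frame: the origin (TCP) lies midway between the tips of the shut fingers; the grasp point (between the pads) lies 19 mm behind it; z points along the fingers, y is the direction in which the jaws open and shut (so a half turn about z gives the same grasp; the last joint's range is limited). The gripper opens to 85 mm and grips with 20 to 120 N. Pads are 22 mm wide; open, the fingers measure 114 mm over their backs; the gripper's body (76 mm by 85 mm) begins 54 mm behind the grasp point. The pads swing forward as they close: fully open they stand 13 mm farther back than shut.
Start: joints at [63.965, 17.945, 2.641, 74.691, 0, 82.002], TCP at [0.178, 0.547, 0.231] pointing down, gripper open.
Joint ranges: [-158.12, 158.12], [-49.38, 96.58], [-58.88, 72.47], [-126.05, 133.96], [-84.25, 85.87], [-180, 180]. Speed limits (degrees/s): [147.25, 147.25, 180, 180, 180, 180].

### API

Orientations are given as [roll, pitch, yaw] about the fixed x, y, z axes, in that order (R = Rz(yaw) Ry(pitch) Rx(roll)).
In Python, from rig import arm gives the robot as it stands. The module is installed in compiled form; this text tells all that it offers.
- The arm moves only by the tool carry_out, never from a script. Its argument "rows" is a list that holds one entry, the list of rows, each a list of 7 numbers: the gripper command: -1 is shut, 1 is fully open, values between are in proportion, then the shift along the world's x, y, z normalised to -1 to 1, where 1 is 250 mm, then the turn, a rotation vector about the world's x, y, z normalised to -1 to 1, where 1 is 0.5 rad. A call has 1 to 12 rows; each row shifts and turns the commanded pose from where the row before left it; what a row does not reach is not made up. A row lasts 1/8 s, in which the tool goes at most 62.5 mm and 10.7 degrees, less where a joint would pass 70% of its speed; a pose out of reach is approached as far as the arm can. A call with a number of a shift or a turn outside -1 to 1 is refused whole. A call with a gripper value outside its range is refused whole. The fingers move at their own pace and stop on an object; "newtons" is the grip in N (left out, the last holds). Time passes only in rows, so rows that do not move let the fingers close. It gives the time, the measured TCP pose, the force and the opening at its end, in the units of the state.
- arm.get_state(): the state, without advancing time (a new reading comes with each control period).
- arm.capture(name): name is "scene" or "top"; returns a dict with "pixels" (400x640x3 uint8, red, green, blue), "vfov" (degrees; the focal length in pixels is half the picture's height over the tangent of half this angle, whatever the lens; pixels are square), "cx", "cy" (the principal point, pixels), "T" (4x4, takes a point from camera to world coordinates). Camera axes: x right, y down, z forward; pixel columns grow to the right and rows downward; lengths in m; the calibration is good to about 2 mm. A picture is of the moment at which its call begins. There is no depth.
- arm.close_job(): hands the job in, once; it reports no verdict.
The state is a dict: "time": time; "qpos": joint angles; "qvel": joint speeds; "effort": joint torques, N m; "tool_pos": TCP position; "tcp_rot": TCP orientation; "force": force on the tool from outside, world axes, zero at the start; "torque": the same for the moment, N m; "finger_gap": opening from 0.0 (shut) to 1.0 (fully open).
Only numpy, scipy, OpenCV 4.12 (cv2) and the standard library are available. Lean on these libraries where they do the work, as an engineer would, in place of code of your own. Each camera call takes 0.05 s, during which the arm holds its last target.

## Working session

There is one attempt and no reset: what is moved stays moved. The work goes in short steps, Python scripts to look and compute and a tool call to move; the robot and the scene stay as the last step left them, time stands still between calls to the robot, and variables do not carry over. Pictures are saved under pics/ and viewed, and the job is handed in when it is done.

Besides the shell and the picture viewer there is one more tool, called as a command line: name --argument value ..., lists and objects as JSON in quotes. carry_out: Moves the arm, as the interface text tells. Its arguments: {"type":"object","properties":{"rows":{"type":"array","items":{"type":"array","items":{"type":"array","items":{"type":"number","minimum":-1,"maximum":1}}}},"newtons":{"type":"number"}},"required":["rows"]}

```bash
mkdir -p pics; python3 - <<'E'
from rig import arm
import cv2,pickle
s=arm.get_state();print(s)
for n in("scene","top"):
    c=arm.capture(n);pickle.dump(c,open(n+'.pkl','wb'))
    cv2.imwrite(f'pics/{n}0.png',c['pixels'][:,:,::-1]);print(n,c['vfov'],c['cx'],c['cy'],c['T'])
E
```

```text
{'time': 0.0, 'qpos': array([6.39641518e+01, 1.79890037e+01, 2.57594575e+00, 7.46916580e+01,
       9.58624430e-05, 8.20006939e+01]), 'qvel': array([ 0.06757264,  0.14432471, -0.03156375,  0.04937467,  0.05282423,
       -0.06526814]), 'effort': array([ 1.45755250e-03, -4.80623102e+01,  2.98534244e+01,  1.90501084e-02,
       -1.17080031e-04,  8.57524356e-06]), 'tool_pos': array([0.17781615, 0.54626007, 0.23041942]), 'tcp_rot': array([-1.79896316e+02, -1.46673009e-02,  1.61963445e+02]), 'force': array([-0.06479283, -0.64366251,  0.20681863]), 'torque': array([0.03487442, 0.0227849 , 0.01111343]), 'finger_gap': 1.0030514568933517}
scene 45.009597250375805 330.05796531770955 201.80599579133226 [[-0.22733304  0.74068831 -0.63221873  1.29593507]
 [ 0.97363048  0.16016871 -0.16244898  0.15826132]
 [-0.0190624  -0.65247744 -0.75756836  0.8963863 ]
 [ 0.          0.          0.          1.        ]]
top 56.24611245451053 323.8988522007479 193.55971848220628 [[-0.02241944 -0.99209688  0.12345505  0.4669325 ]
 [-0.99920824  0.01817614 -0.03539103  0.00259147]
 [ 0.03286739 -0.12415075 -0.99171887  0.87071155]
 [ 0.          0.          0.          1.        ]]
```

View pics/scene0.png

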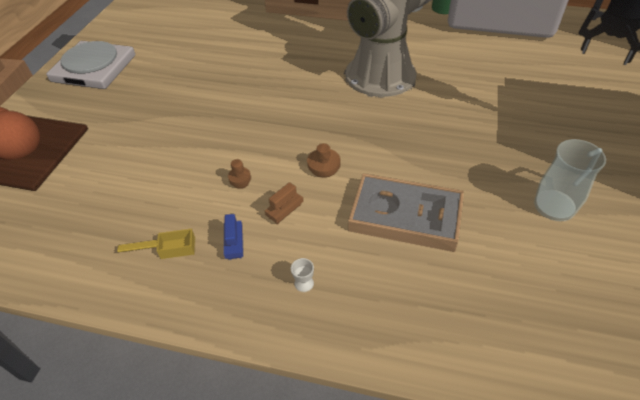

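View pics/top0.png

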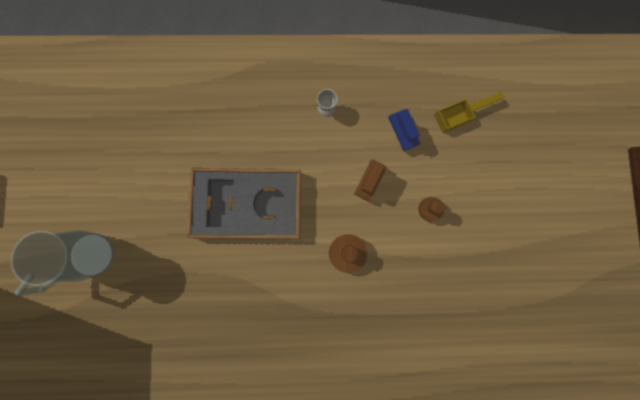

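```bash
cat > h.py <<'E'
import numpy as np,cv2,pickle
def load(n): return pickle.load(open(n+'.pkl','rb'))
def ray(c,u,v,z):
    f=200/np.tan(np.radians(c['vfov'])/2);d=c['T'][:3,:3]@[(u-c['cx'])/f,(v-c['cy'])/f,1];o=c['T'][:3,3]
    return o+d*(z-o[2])/d[2]
def proj(c,p):
    f=200/np.tan(np.radians(c['vfov'])/2);q=c['T'][:3,:3].T@(np.array(p)-c['T'][:3,3])
    return np.array([c['cx']+f*q[0]/q[2],c['cy']+f*q[1]/q[2]])
def crop(c,x0,y0,w,h,k,fn,step=10):
    im=cv2.resize(np.ascontiguousarray(c['pixels'][y0:y0+h,x0:x0+w,::-1]),None,fx=k,fy=k,interpolation=cv2.INTER_CUBIC)
    im=cv2.convertScaleAbs(im,alpha=1.4)
    for x in range(-(-x0//step)*step,x0+w,step):
        cv2.line(im,((x-x0)*k,0),((x-x0)*k,6),(0,255,0),1);cv2.putText(im,str(x),((x-x0)*k,16),0,.35,(0,255,0),1)
    for y in range(-(-y0//step)*step,y0+h,step):
        cv2.line(im,(0,(y-y0)*k),(6,(y-y0)*k),(0,255,0),1);cv2.putText(im,str(y),(8,(y-y0)*k+4),0,.35,(0,255,0),1)
    cv2.imwrite(fn,im)
E
python3 -c "
from h import *
t=load('top');s=load('scene')
crop(t,325,145,130,100,6,'pics/c1.png')
crop(t,180,155,130,90,6,'pics/c2.png')
crop(s,215,135,135,95,5,'pics/c3.png')
crop(s,340,165,130,90,6,'pics/c4.png')
"
```

```text
(no output)
```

View pics/c1.png

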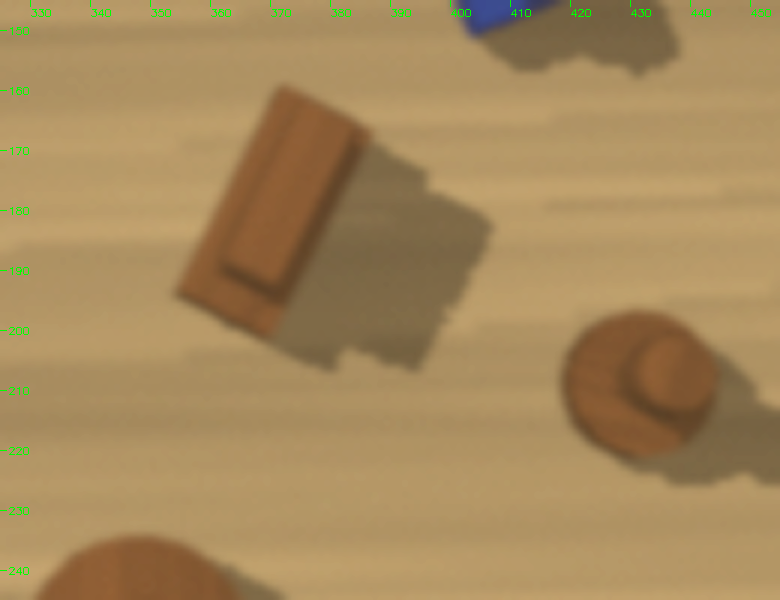

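View pics/c2.png

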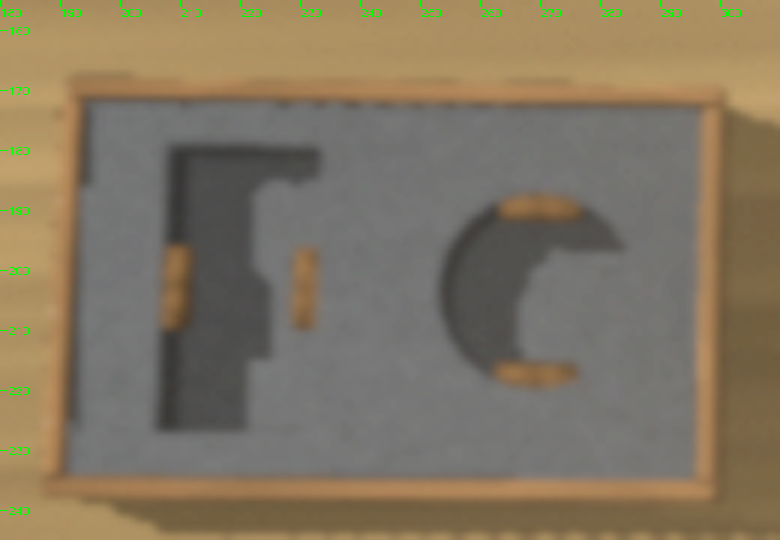

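View pics/c3.png

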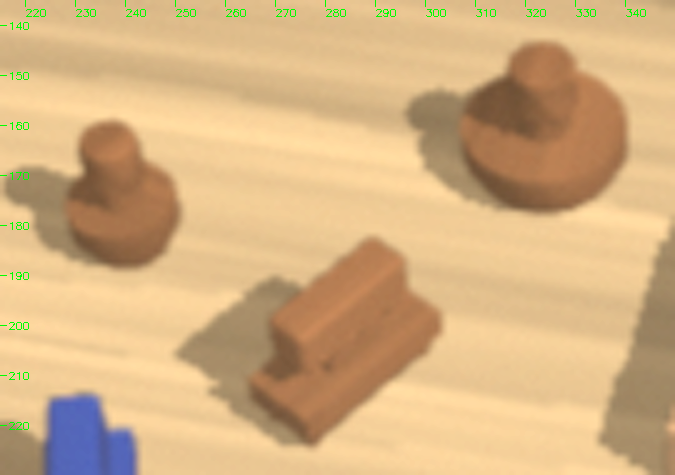

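View pics/c4.png

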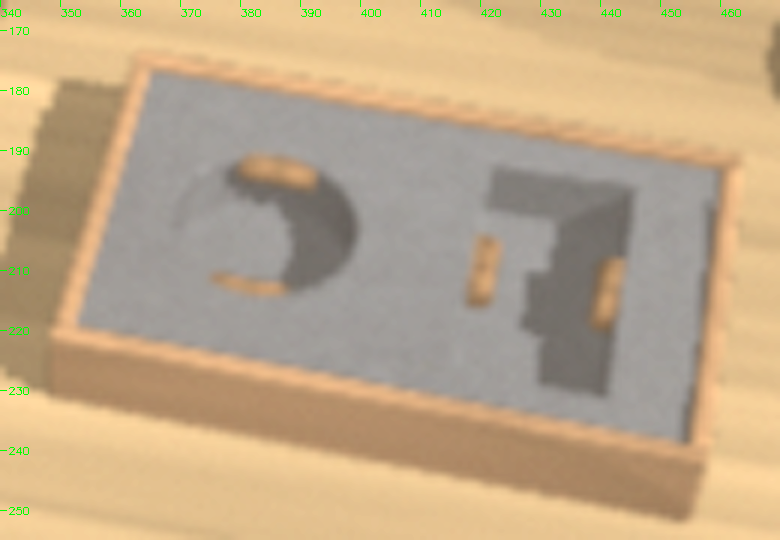

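```bash
cat > m.py <<'E'
from h import *
from scipy.optimize import least_squares
t=load('top');s=load('scene')
def fit(local,obs,x0):
    # local: list of pts; obs list (cam,idx,u,v)
    def W(x):
        c,n=np.cos(x[2]),np.sin(x[2]);return [np.array([x[0]+c*p[0]-n*p[1],x[1]+n*p[0]+c*p[1],p[2]]) for p in local]
    fn=lambda x:np.concatenate([proj(c,W(x)[i])-[u,v] for c,i,u,v in obs])
    r=least_squares(fn,x0,loss='soft_l1');return r.x,np.round(fn(r.x),1)
a,b=.078,.123
L=[(a,b,.04),(a,-b,.04),(-a,-b,.04),(-a,b,.04)]
tp=[(t,0,192,168),(t,1,300.7,170.3),(t,2,299.2,237.8),(t,3,187.3,237.5)]
sc=[(s,3,362.8,173.7) ,(s,0,0,0)]
sc=[(s,2,362.8,173.7),(s,3,463.3,191.3),(s,0,457.7,240),(s,1,349.2,220.8)]
for o in(tp,sc,tp+sc):
    x,r=fit(L,o,[.46,.17,0]);print('case',x[:2],np.degrees(x[2]),r)
E=x
c,n=np.cos(x[2]),np.sin(x[2])
for dy in(-.055,.055): print('cut',x[0]-n*dy,x[1]+c*dy)
# pads (z~.036?): round pads & bar pads via top/scene
for nm,cam,pts in(('rt',t,[(270,189),(269.3,217.3)]),('bt',t,[(209,202.5),(230.5,203)]),('rs',s,[(386,192.5),(382,212)]),('bs',s,[(420,210),(441,214)])):
    print(nm,np.mean([ray(cam,*p,.034)[:2] for p in pts],0))
# round stamp knob top centre z=.072, foot
print('knob',ray(t,435.9+1.7,207.3,.072),ray(s,237,163.3,.072))
# bar
A,B=.035,.012;F,G=.045,.020
L=[(A,B,.072),(A,-B,.072),(-A,-B,.072),(-A,B,.072),(F,G,.03),(F,-G,.03),(-F,-G,.03),(-F,G,.03)]
for p in((371.5,159.5),(355,194),(369.8,202)): print('foot',ray(t,*p,.03))
for p in((362,188.5),(371.5,194.2),(386,167.5)): print('bar',ray(t,*p,.072))
for p in((289,183),(296,188),(276.5,203.5),(269.5,199)): print('barS',ray(s,*p,.072))
E
python3 m.py
```

```text
case [0.55239002 0.14822091] -1.9752881417757548 [-1.1 -0.6  0.6 -0.9  0.7  1.4 -0.4  0.3]
case [0.55310229 0.15221078] -1.2896011218670285 [-0.4 -0.9  0.6 -1.3  0.8  1.8 -1.1  0.2]
case [0.55298201 0.15023011] -1.6045343091526383 [-2.2 -0.5 -0.5 -1.5  0.   0.8 -1.1  0.4 -1.  -1.3 -0.1 -1.3 -0.4  1.8
 -2.1 -0.3]
cut 0.5514419660524027 0.09525167941168007
cut 0.5545220481569647 0.20520854865698535
rt [0.55185266 0.09459864]
bt [0.55471823 0.20522891]
rs [0.55025287 0.09757051]
bs [0.55749465 0.20656996]
knob [ 0.53189126 -0.27139344  0.072     ] [ 0.53541123 -0.26801907  0.072     ]
foot [ 0.64855678 -0.13877128  0.03      ]
foot [ 0.56928697 -0.09805646  0.03      ]
foot [ 0.55039188 -0.13113242  0.03      ]
bar [ 0.57587816 -0.10861148  0.072     ]
bar [ 0.5630816  -0.12878091  0.072     ]
bar [ 0.62120153 -0.16283466  0.072     ]
barS [ 0.57174574 -0.12555135  0.072     ]
barS [ 0.58354325 -0.10520962  0.072     ]
barS [ 0.63838134 -0.13538684  0.072     ]
barS [ 0.62885786 -0.15500032  0.072     ]
```

```bash
python3 - <<'E'
from h import *
for n,x in(('top',range(5,640,45)),('scene',range(40,380,30))):
    g=cv2.GaussianBlur(load(n)['pixels'].astype(float).sum(2),(5,5),0)
    r=[]
    for u in x:
        col=g[:,u]
        if n=='top': v=15+np.argmax(np.diff(col[15:60]))
        else: v=280+np.argmin(np.diff(col[280:399]))
        r.append((u,v))
    print(n,r)
E
python3 -c "
from h import *
t=load('top');crop(t,0,0,640,60,1,'pics/e.png',50);crop(t,0,190,200,110,4,'pics/jug.png')"
```

```text
top [(5, np.int64(35)), (50, np.int64(35)), (95, np.int64(35)), (140, np.int64(35)), (185, np.int64(34)), (230, np.int64(34)), (275, np.int64(34)), (320, np.int64(34)), (365, np.int64(34)), (410, np.int64(34)), (455, np.int64(34)), (500, np.int64(34)), (545, np.int64(28)), (590, np.int64(33)), (635, np.int64(33))]
scene [(40, np.int64(315)), (70, np.int64(321)), (100, np.int64(328)), (130, np.int64(335)), (160, np.int64(342)), (190, np.int64(348)), (220, np.int64(355)), (250, np.int64(362)), (280, np.int64(369)), (310, np.int64(288)), (340, np.int64(383)), (370, np.int64(389))]
```

View pics/jug.png

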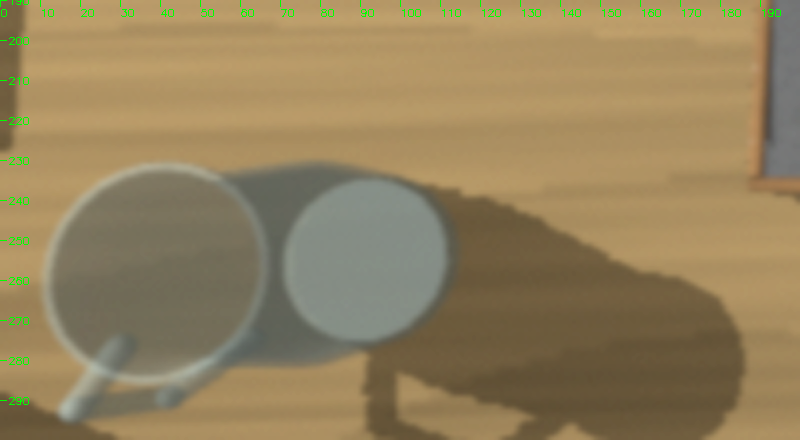

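Candidates in the top picture:
- Small brown round stamp at (432,209), foot about 57 mm: the one I want.
- Wide brown round stamp at (348,253): not this one.
- Brown bar stamp at (371,181): the one I want.
- Blue bar look-alike at (404,130): leave alone.

The crops agree with this. The case is centred near (0.553, 0.150), yaw -1.6°.

carry_out --rows '[[[1,0.079,-0.1813,0,0,0,-0.2094],[1,0.079,-0.1813,0,0,0,-0.2094],[1,0.079,-0.1813,0,0,0,-0.2094],[1,0.079,-0.1813,0,0,0,-0.2094],[1,0.079,-0.1813,0,0,0,-0.2094],[1,0.079,-0.1813,0,0,0,-0.2094],[1,0.079,-0.1813,0,0,0,-0.2094],[1,0.079,-0.1813,0,0,0,-0.2094],[1,0.079,-0.1813,0,0,0,-0.2094],[1,0.079,-0.1813,0,0,0,-0.2094],[1,0.079,-0.1813,0,0,0,-0.2094],[1,0.079,-0.1813,0,0,0,-0.2094]]]' --newtons 80

```text
time: 1.6
tool_pos: [0.4152, 0.0013, 0.2312]
tcp_rot: [-180.0, -0.0, 89.8]
force: [0.8, 0.2, 0.2]
finger_gap: 0.999
```

carry_out --rows '[[[1,0.079,-0.1813,0,0,0,0],[1,0.079,-0.1813,0,0,0,0],[1,0.079,-0.1813,0,0,0,0],[1,0.079,-0.1813,0,0,0,0],[1,0.079,-0.1813,-0.08,0,0,0],[1,0.079,-0.1813,-0.12,0,0,0],[1,0,0,-0.16,0,0,0],[1,0,0,-0.04,0,0,0],[1,0,0,0,0,0,0]]]'

```text
time: 2.72
tool_pos: [0.533, -0.2683, 0.131]
tcp_rot: [-179.9, -0.1, 90.0]
force: [0.3, -0.3, 0.9]
finger_gap: 1.0
```

```bash
cat > look.py <<'E'
import sys
from rig import arm
from h import *
st=arm.get_state();print(st['time'],st['tool_pos'],st['tcp_rot'],st['force'],st['finger_gap'])
k=sys.argv[1]
for n in("top","scene"):
    c=arm.capture(n);pickle.dump(c,open(n+k+'.pkl','wb'))
    a=[int(v) for v in sys.argv[2 if n=='top' else 3].split(',')]
    crop(c,*a,f'pics/{n}{k}.png');print(proj(c,st['tool_pos']))
E
python3 look.py 1 380,140,130,100,6 180,100,130,100,6
```

```text
2.725 [ 0.53296872 -0.26832096  0.13103771] [-1.79917377e+02 -6.43006104e-02  9.00023908e+01] [ 0.30345486 -0.34325379  0.92859091] 1.0002285920301346
[445.88250878 204.21501027]
[233.08394536 144.60512094]
```

View pics/top1.png

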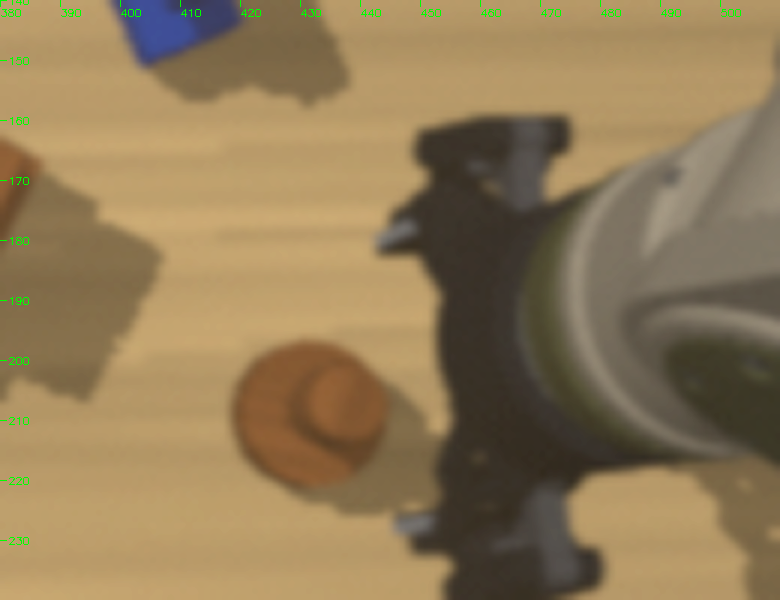

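View pics/scene1.png

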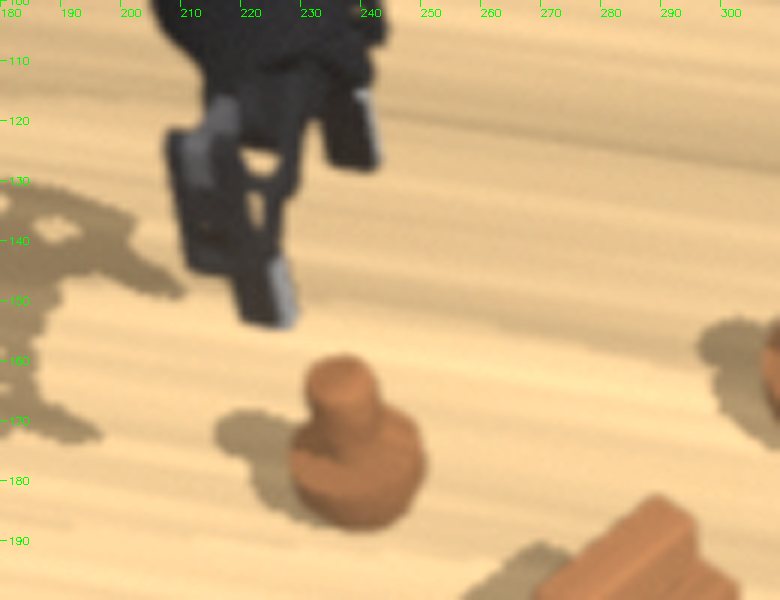

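The picture shows the open fingers straddling the small stamp's axis. The jaw middle is about (446,204) in the top view, where the TCP projects, and the knob is at (438,207) lower down. Next I go down and grip.

carry_out --rows '[[[1,0,-0.006,-0.12,0,0,0],[1,0,0,-0.12,0,0,0],[1,0,0,-0.08,0,0,0],[1,0,0,-0.05,0,0,0],[1,0,0,0,0,0,0]]]'

```text
time: 3.45
tool_pos: [0.5338, -0.2704, 0.0393]
tcp_rot: [180.0, 0.0, 90.0]
force: [0.3, 0.1, -0.1]
finger_gap: 0.997
```

```bash
python3 look.py 2 380,140,130,100,6 180,100,130,100,6
```

```text
3.45 [ 0.53375642 -0.27036945  0.03928648] [1.79979092e+02 1.12376485e-02 9.00039350e+01] [ 0.25401788  0.07430311 -0.08409928] 0.9966389116405667
[432.24455438 207.75805864]
[238.51321068 172.07712145]
```

View pics/top2.png

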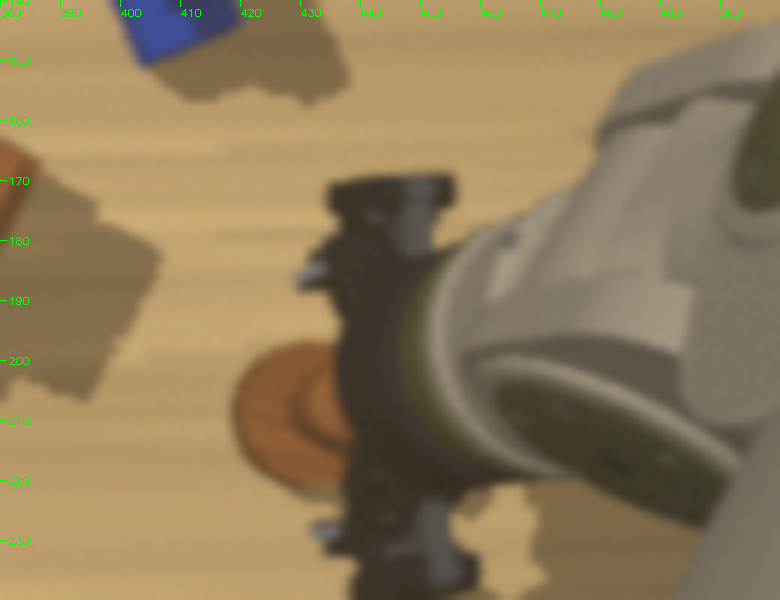

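View pics/scene2.png

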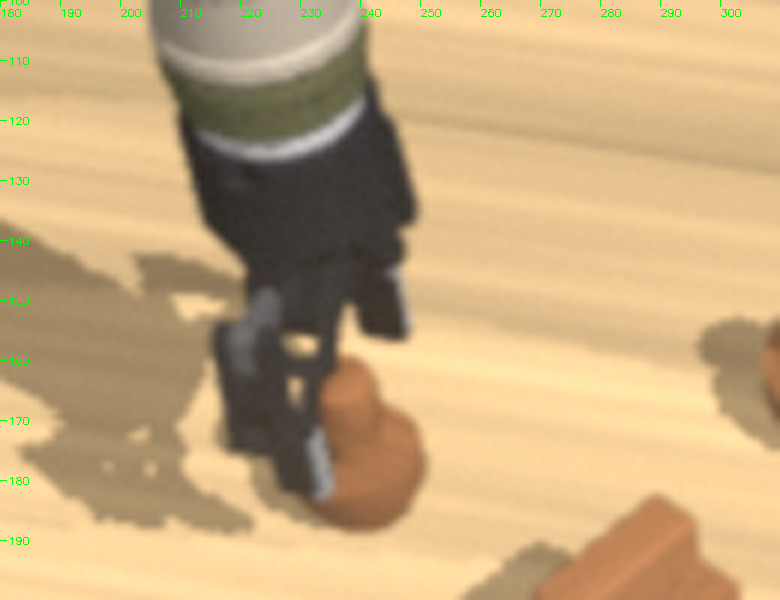

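The knob stands between the fingers: their middle in the scene view is about (236,169) and the knob axis about (237,169). Closing.

carry_out --rows '[[[-1,0,0,0,0,0,0],[-1,0,0,0,0,0,0],[-1,0,0,0,0,0,0],[-1,0,0,0,0,0,0],[-1,0,0,0,0,0,0],[-1,0,0,0,0,0,0]]]' --newtons 80

```text
time: 4.3
tool_pos: [0.5337, -0.2708, 0.0393]
tcp_rot: [180.0, 0.0, 90.0]
force: [-2.3, 0.2, 6.1]
finger_gap: 0.327
```

carry_out --rows '[[[-1,0,0,0.1,0,0,0],[-1,0,0,0.2,0,0,0],[-1,0,0,0.1,0,0,0],[-1,0,0,0,0,0,0]]]'

```text
time: 4.8
tool_pos: [0.5349, -0.2714, 0.1407]
tcp_rot: [179.8, 0.1, 90.0]
force: [-0.2, -0.3, -1.1]
finger_gap: 0.33
```

```bash
python3 look.py 3 380,140,130,100,6 180,80,130,100,6
```

```text
4.8 [ 0.5348868  -0.2713806   0.14065759] [1.79792783e+02 1.30063074e-01 8.99831269e+01] [-0.20176309 -0.32027952 -1.13521778] 0.32970257176911105
[449.07335058 202.75719705]
[230.84696783 141.90051497]
```

View pics/top3.png

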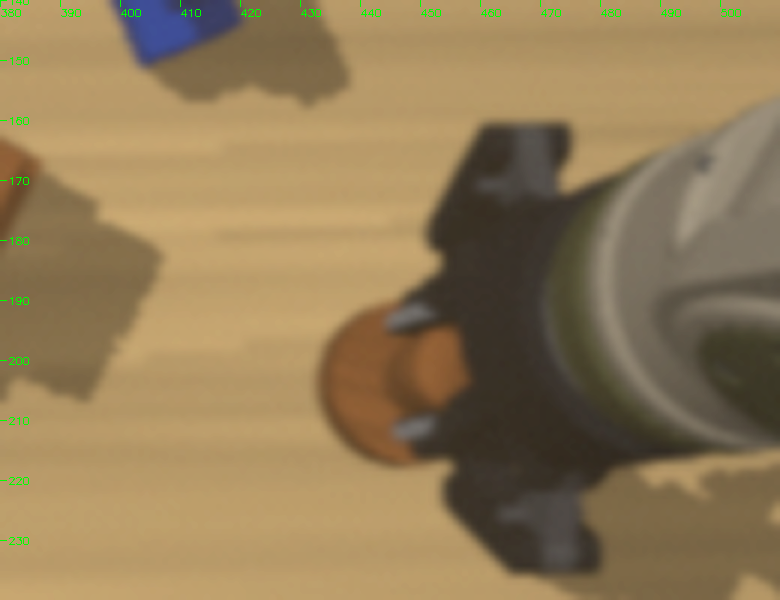

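View pics/scene3.png

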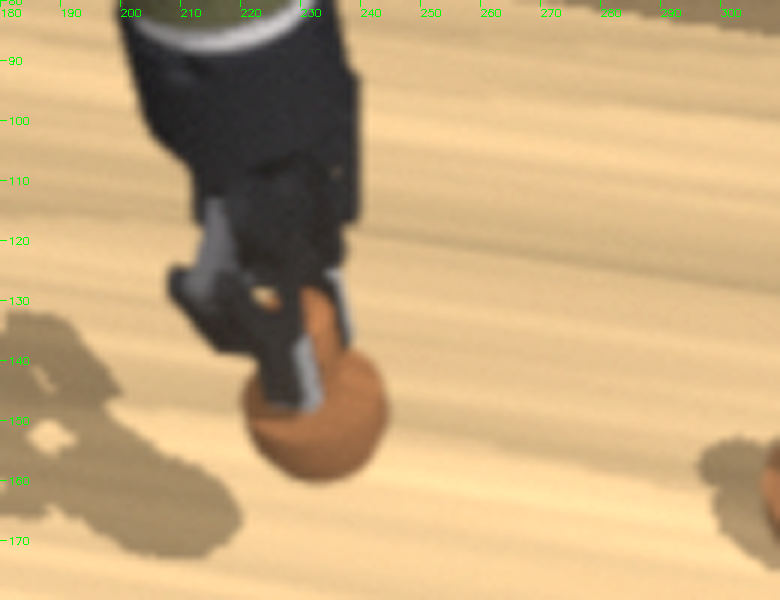

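```bash
python3 -c "
from h import *
t=load('top3');s=load('scene3')
print(ray(t,446.4,203.7,.132),ray(s,232,149,.125))"
```

```text
[ 0.53389873 -0.26908377  0.132     ] [ 0.54179712 -0.26879309  0.125     ]
```

carry_out --rows '[[[-1,0.006,0.1,0.03,0,0,0],[-1,0.006,0.16,0.03,0,0,0],[-1,0.006,0.18,0,0,0,0],[-1,0.008,0.18,0,0,0,0],[-1,0.008,0.18,0,0,0,0],[-1,0.008,0.18,0,0,0,0],[-1,0.008,0.18,0,0,0,0],[-1,0.006,0.16,0,0,0,0],[-1,0.006,0.1,-0.06,0,0,0],[-1,0.006,0.042,-0.06,0,0,0],[-1,0,0,0,0,0,0],[-1,0,0,0,0,0,0]]]'

```text
time: 6.4
tool_pos: [0.5503, 0.0943, 0.1236]
tcp_rot: [-180.0, 0.0, 89.9]
force: [0.8, -0.1, -0.6]
finger_gap: 0.333
```

```bash
python3 look.py 4 190,155,130,100,6 340,140,130,100,6
```

```text
6.4 [0.5503181  0.09425471 0.12362282] [-1.79959734e+02  1.88191887e-02  8.99311867e+01] [ 0.75241562 -0.06029481 -0.62532573] 0.3329091384335891
[264.85537604 199.40884289]
[385.20350279 175.43043305]
```

View pics/top4.png

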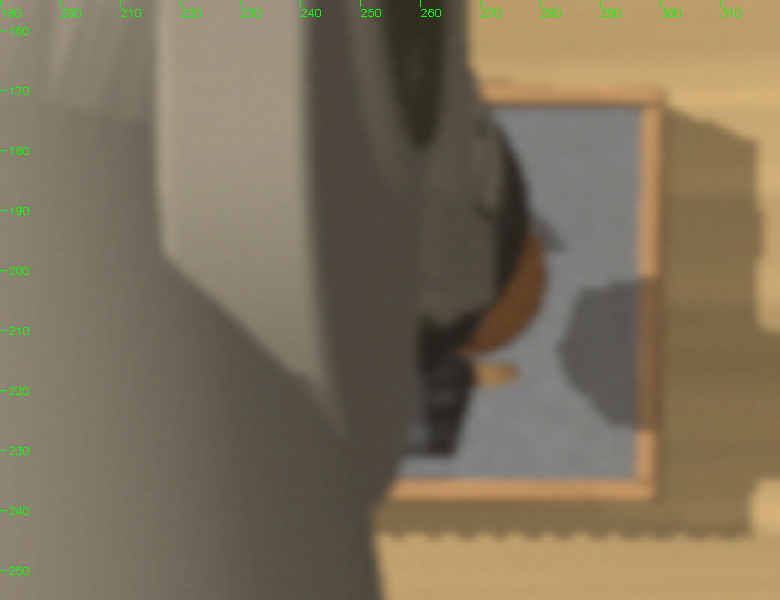

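View pics/scene4.png

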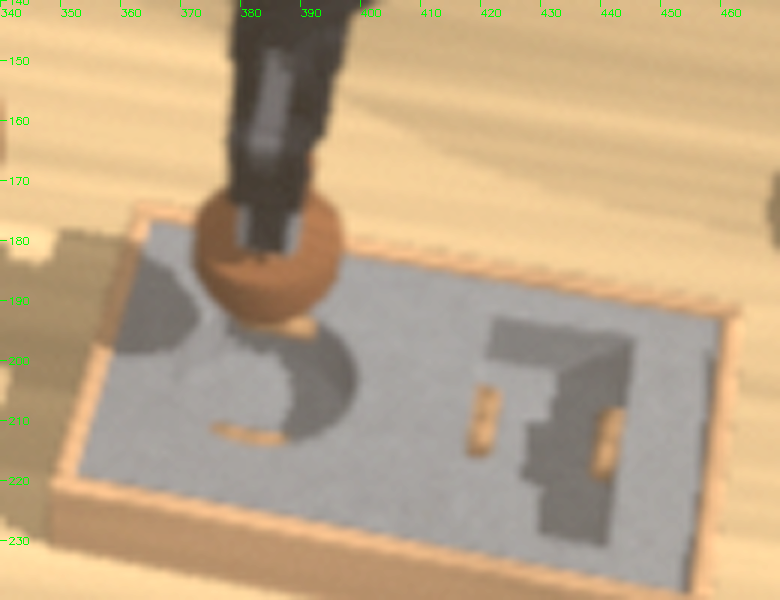

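```bash
python3 -c "
from h import *
t=load('top4');s=load('scene4')
p=np.array([.5503,.0943])
for z in(.115,.1,.034): print(z,proj(s,[*p,z]),proj(t,[*p,z]),proj(t,[p[0],p[1]-.028,z]))
print('foot mid scene', ray(s,384.6,182,.108), 'bottom front', ray(s,385,193,.094),ray(s,385,194,.0846))
print('top edge',ray(t,280.7,201,.108),ray(t,280.7,201,.100))
# round cut circle edges: top: left 251.5@204; scene right 399@203
print(ray(t,251.5,203,.036),ray(s,398.7,203.5,.036))
"
```

```text
0.115 [384.9633756  178.11761282] [265.36012482 199.88158544] [279.25789176 199.62190035]
0.1 [384.51559727 182.71964853] [266.24986336 200.66307665] [279.87881773 200.40739044]
0.034 [382.65188108 201.87396643] [269.78891714 203.77156225] [282.34894386 203.53217452]
foot mid scene [0.55558346 0.09478504 0.108     ] bottom front [0.57534029 0.09972527 0.094     ] [0.56987636 0.09950588 0.0846    ]
top edge [0.548186   0.06397703 0.108     ] [0.54903826 0.0646209  0.1       ]
[0.55260747 0.13464041 0.036     ] [0.54907943 0.13181394 0.036     ]
```

The stamp hangs upright over the round cutout, its foot centre about (384.6,182) in the scene view. Both views put it about 2 mm short in +y, so I correct that and lower it.

carry_out --rows '[[[-1,0.007,0.007,-0.06,0,0,0],[-1,0,0,-0.07,0,0,0],[-1,0,0,-0.06,0,0,0],[-1,0,0,0,0,0,0]]]'

```text
time: 7.0
tool_pos: [0.551, 0.0964, 0.0746]
tcp_rot: [-179.8, 0.0, 90.0]
force: [0.9, 0.4, -0.5]
finger_gap: 0.334
```

```bash
python3 look.py 5 190,155,130,100,6 340,140,130,100,6
```

```text
7.0 [0.55100596 0.09641061 0.0745607 ] [-1.79817587e+02  6.79332159e-03  8.99516227e+01] [ 0.85783516  0.36163863 -0.53277727] 0.33357269757401903
[266.6856379  201.61061415]
[384.64433461 190.67635056]
```

View pics/scene5.png

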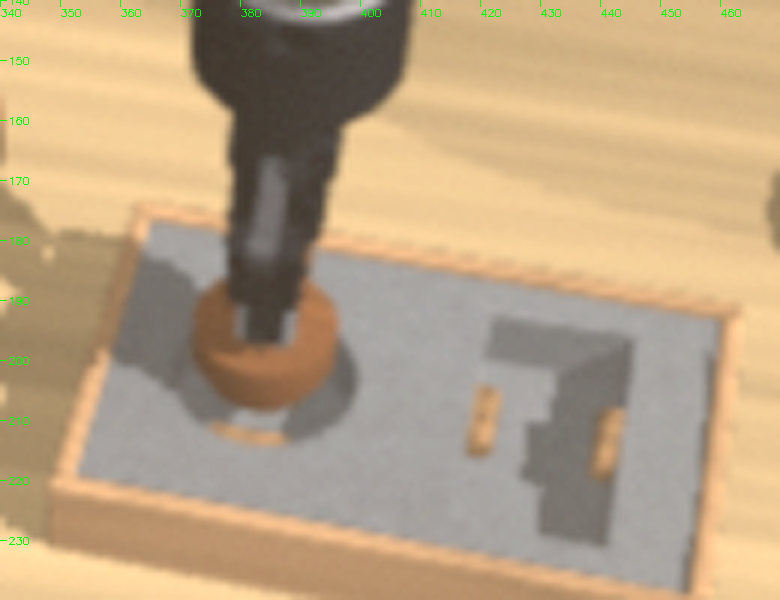

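View pics/top5.png

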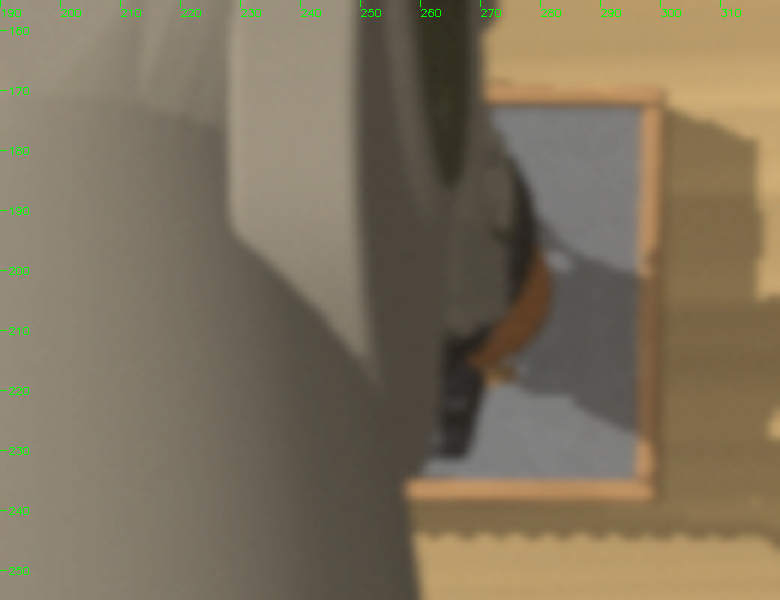

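The foot is over the cutout mouth, its u extent 370–395 against 368.5–399 for the rim. I shift +2 mm in y and press down.

carry_out --rows '[[[-1,0,0.008,-0.03,0,0,0],[-1,0,0,-0.03,0,0,0],[-1,0,0,0,0,0,0]]]' --newtons 100

```text
time: 7.48
tool_pos: [0.5518, 0.0987, 0.0606]
tcp_rot: [-179.9, 0.0, 90.0]
force: [-0.3, -0.7, -0.7]
finger_gap: 0.325
```

carry_out --rows '[[[-1,0,0,-0.016,0,0,0],[-1,0,0,-0.016,0,0,0],[-1,0,0,0,0,0,0]]]'

```text
time: 7.85
tool_pos: [0.5523, 0.0987, 0.0534]
tcp_rot: [180.0, 0.0, 90.0]
force: [-0.1, 0.4, 1.4]
finger_gap: 0.329
```

carry_out --rows '[[[-1,0,0,-0.01,0,0,0],[-1,0,0,-0.008,0,0,0],[-1,0,0,0,0,0,0]]]'

```text
time: 8.22
tool_pos: [0.5527, 0.0987, 0.0492]
tcp_rot: [179.9, -0.0, 90.0]
force: [-0.3, -0.3, 3.5]
finger_gap: 0.327
```

carry_out --rows '[[[-1,0,0,-0.008,0,0,0],[-1,0,0,-0.004,0,0,0],[-1,0,0,0,0,0,0]]]'

```text
time: 8.6
tool_pos: [0.5529, 0.0987, 0.0473]
tcp_rot: [179.9, 0.0, 90.0]
force: [-2.8, 0.1, 12.2]
finger_gap: 0.322
```

```bash
python3 look.py 6 190,155,130,100,6 340,140,130,100,6
```

```text
8.6 [0.55290975 0.09873189 0.04732314] [1.79890867e+02 1.34490750e-03 8.99802381e+01] [-2.78390338  0.10153953 12.19872329] 0.32170497226975525
[267.09263438 202.04241361]
[384.72686124 199.27319694]
```

View pics/scene6.png

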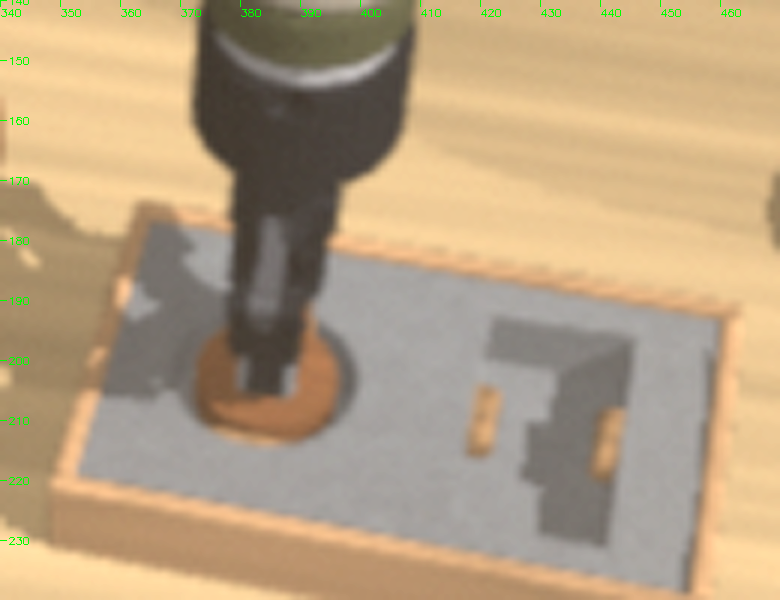

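carry_out --rows '[[[-1,0,0,-0.006,0,0,0],[-1,0,0,-0.004,0,0,0],[-1,0,0,0,0,0,0]]]'

```text
time: 9.07
tool_pos: [0.5529, 0.0987, 0.0472]
tcp_rot: [179.8, 0.0, 90.0]
force: [-10.0, -1.0, 28.3]
finger_gap: 0.322
```

It no longer moves at 28 N, so it is on the floor. Next I relax the push, open and lift.

carry_out --rows '[[[-1,0,0,0.008,0,0,0],[1,0,0,0,0,0,0],[1,0,0,0,0,0,0],[1,0,0,0,0,0,0],[1,0,0,0,0,0,0],[1,0,0,0.06,0,0,0],[1,0,0,0.2,0,0,0],[1,0,0,0.2,0,0,0]]]'

```text
time: 10.07
tool_pos: [0.552, 0.0987, 0.1622]
tcp_rot: [-180.0, 0.0, 90.0]
force: [1.0, 0.6, -0.6]
finger_gap: 0.998
```

carry_out --rows '[[[1,0.028,-0.133,0,0,0,0.307],[1,0.028,-0.133,0,0,0,0.307],[1,0.028,-0.133,0,0,0,0.307],[1,0.028,-0.133,0,0,0,0.307],[1,0.028,-0.133,0,0,0,0.307],[1,0.028,-0.133,-0.06,0,0,0.307],[1,0.028,-0.133,-0.06,0,0,0.307],[1,0,0,0,0,0,0],[1,0,0,0,0,0,0]]]'

```text
time: 11.2
tool_pos: [0.6013, -0.1338, 0.1311]
tcp_rot: [180.0, 0.0, 151.5]
force: [-0.3, 0.6, 0.1]
finger_gap: 1.001
```

```bash
python3 look.py 7 180,125,280,120,2 220,120,160,120,5; python3 -c "
from h import *
crop(load('top7'),320,130,120,90,6,'pics/t7.png');crop(load('top7'),180,155,130,90,6,'pics/t7b.png')"
```

```text
11.2 [ 0.60128955 -0.13383845  0.13108468] [1.79973065e+02 8.98902729e-03 1.51456142e+02] [-0.30978146  0.60042782  0.13735698] 1.0011054968820086
[377.92898859 171.77431414]
[279.40671157 173.75862135]
```

View pics/t7.png

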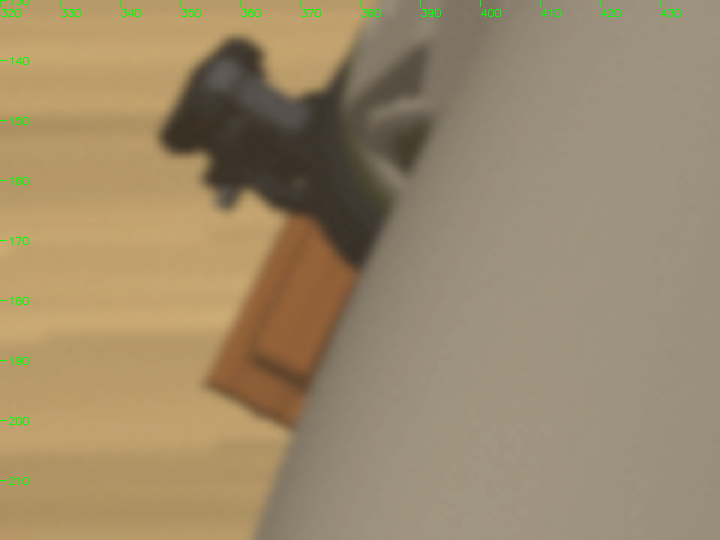

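View pics/t7b.png

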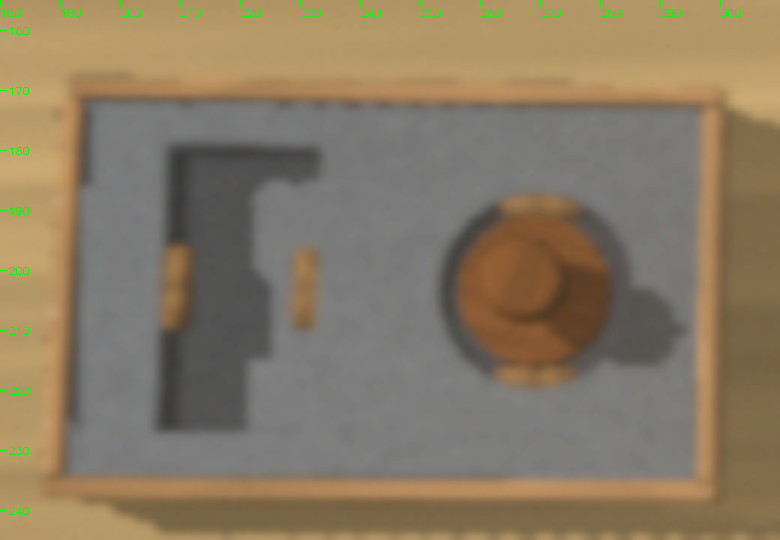

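View pics/scene7.png

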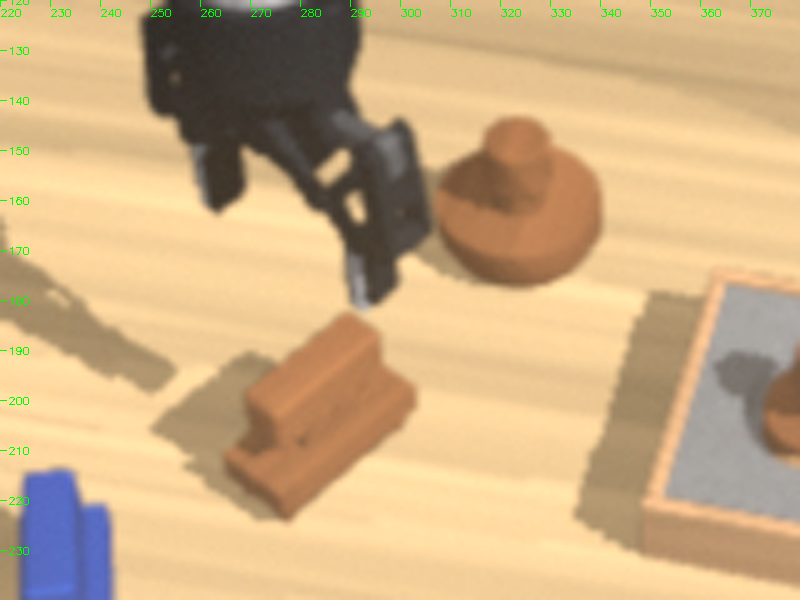

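```bash
python3 -c "
from h import *
t=load('top7');s=load('scene7')
p=[.6013,-.1338]
for z in(.144,.072,.03): print(z,proj(s,[*p,z]),proj(t,[*p,z]))
J=s['pixels'];
d=.002
print('x+2mm',proj(s,[p[0]+d,p[1],.072])-proj(s,[*p,.072]),'y+2mm',proj(s,[p[0],p[1]+d,.072])-proj(s,[*p,.072]))
# bar corners from crop top7 at z .072
"
```

```text
0.144 [278.84059215 169.65484915] [379.05608028 170.58490669]
0.072 [281.9510942  191.64269817] [373.12627758 176.71320051]
0.03 [283.62845119 203.49977833] [370.12452537 179.8154318 ]
x+2mm [-0.25255941  0.63273274] y+2mm [0.83215662 0.1362374 ]
```

The picture confirms the round stamp stands upright, centred and low in its cutout (top view foot (269,203), pads at 270). The jaws straddle the brown bar, whose top centre is (283,193) in the scene view. Going down to grip.

carry_out --rows '[[[1,0,0,-0.12,0,0,0],[1,0,0,-0.12,0,0,0],[1,0,0,-0.08,0,0,0],[1,0,0,-0.048,0,0,0],[1,0,0,0,0,0,0],[-1,0,0,0,0,0,0],[-1,0,0,0,0,0,0],[-1,0,0,0,0,0,0],[-1,0,0,0,0,0,0],[-1,0,0,0,0,0,0],[-1,0,0,0,0,0,0]]]' --newtons 80

```text
time: 12.68
tool_pos: [0.6019, -0.1344, 0.0391]
tcp_rot: [180.0, 0.1, 151.5]
force: [-0.6, -0.3, 6.7]
finger_gap: 0.268
```

carry_out --rows '[[[-1,0,0,0.1,0,0,0],[-1,0,0,0.2,0,0,0],[-1,0,0,0.12,0,0,0],[-1,0,0,0,0,0,0]]]'

```text
time: 13.18
tool_pos: [0.6028, -0.1345, 0.1455]
tcp_rot: [180.0, 0.2, 151.5]
force: [0.9, -1.1, -1.9]
finger_gap: 0.272
```

```bash
python3 look.py 8 320,110,120,90,6 220,120,130,100,6
```

```text
13.175 [ 0.60275886 -0.13453964  0.14550552] [179.95577961   0.24757814 151.54486073] [ 0.94559892 -1.07628784 -1.91833964] 0.27183806819674644
[379.53366955 169.71272192]
[278.25169605 169.58636818]
```

View pics/top8.png

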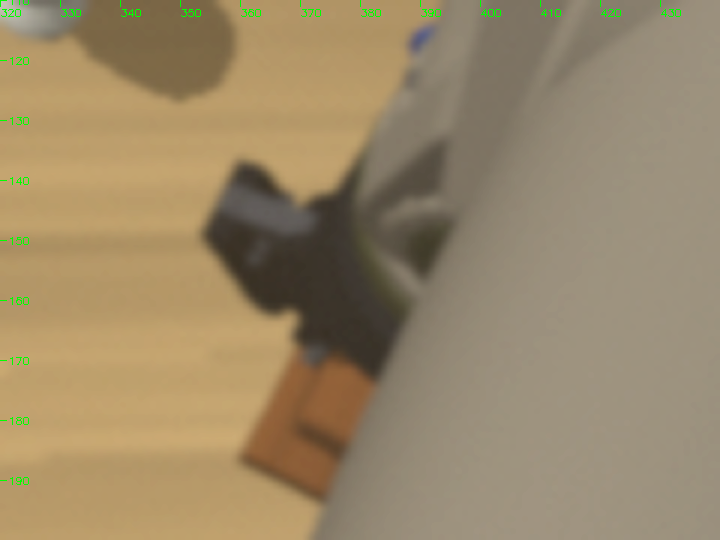

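View pics/scene8.png

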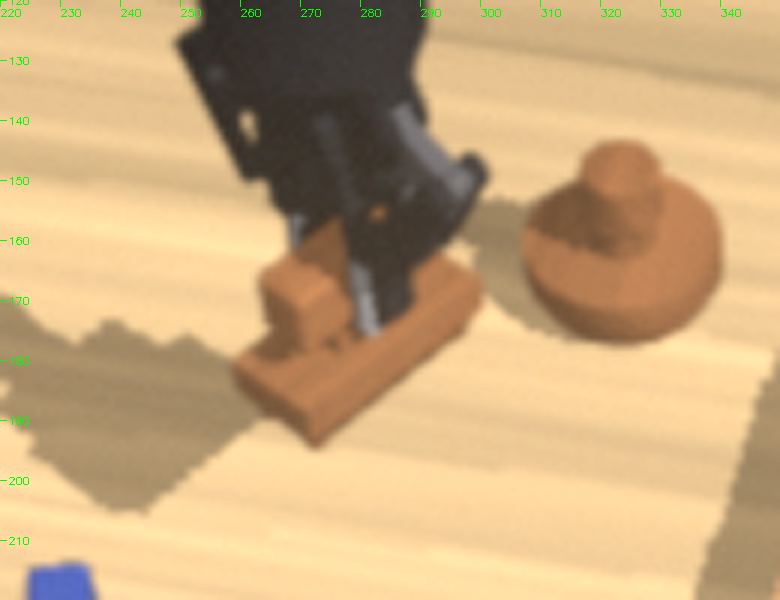

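```bash
python3 -c "
from h import *
t=load('top8');s=load('scene8')
p=np.array([.6028,-.1345]);z=.1365
print(proj(s,[*p,z]))
a=np.radians(-28.5);ux=np.array([np.cos(a),np.sin(a)]);uy=np.array([-ux[1],ux[0]])
for i in(1,-1):
  for j in(1,-1):
    q=[*(p+i*.045*ux+j*.02*uy),z];print(i,j,proj(t,q).round(1),proj(s,q).round(1))
"
```

```text
[278.67446221 172.48150239]
1 1 [379.6 146.6] [270.2 188.3]
1 -1 [397.3 155.6] [257.4 179.5]
-1 1 [359.8 185.7] [299.4 165.6]
-1 -1 [377.8 194.9] [286.7 157.5]
```

The bar is held level. Its foot corners appear within about 1–2 px of where the TCP predicts, so no offset is needed. Carrying it to the case.

carry_out --rows '[[[-1,-0.0237,0.1,0.02,0,0,0.118],[-1,-0.0237,0.18,0.02,0,0,0.118],[-1,-0.0237,0.2,0,0,0,0.118],[-1,-0.0237,0.2,0,0,0,0.118],[-1,-0.0237,0.2,0,0,0,0.118],[-1,-0.0237,0.2,0,0,0,0.118],[-1,-0.0237,0.166,0,0,0,0.118],[-1,-0.0237,0.12,0,0,0,0.118],[-1,0,0,-0.04,0,0,0],[-1,0,0,-0.06,0,0,0],[-1,0,0,0,0,0,0],[-1,0,0,0,0,0,0]]]'

```text
time: 14.78
tool_pos: [0.5539, 0.2065, 0.1279]
tcp_rot: [-180.0, -0.0, 178.5]
force: [-0.0, 0.1, -1.3]
finger_gap: 0.271
```

```bash
python3 look.py 9 170,145,130,100,6 360,140,130,100,6
```

```text
14.775 [0.55385355 0.20653312 0.12792204] [-1.79991521e+02 -4.93917609e-02  1.78504562e+02] [-4.16015769e-04  8.05936826e-02 -1.33128711e+00] 0.271223977014032
[207.5439219  198.45909616]
[436.61980407 183.06372104]
```

View pics/top9.png

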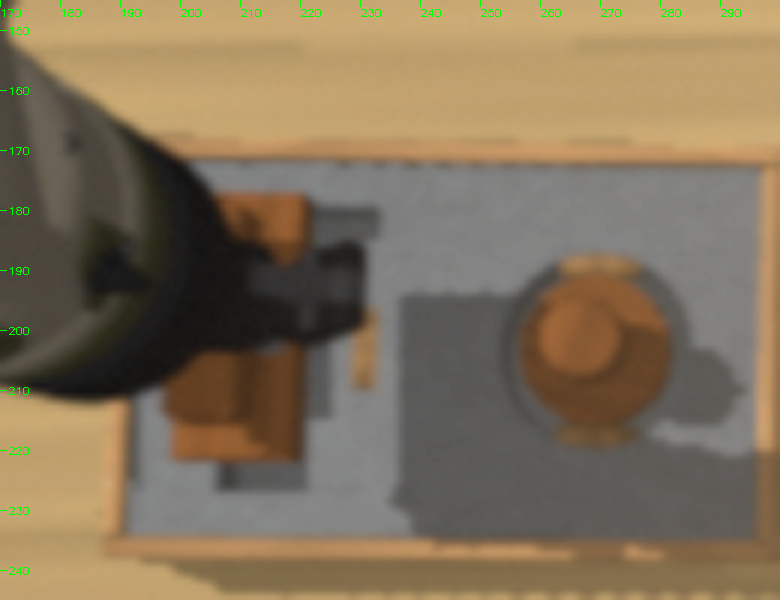

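View pics/scene9.png

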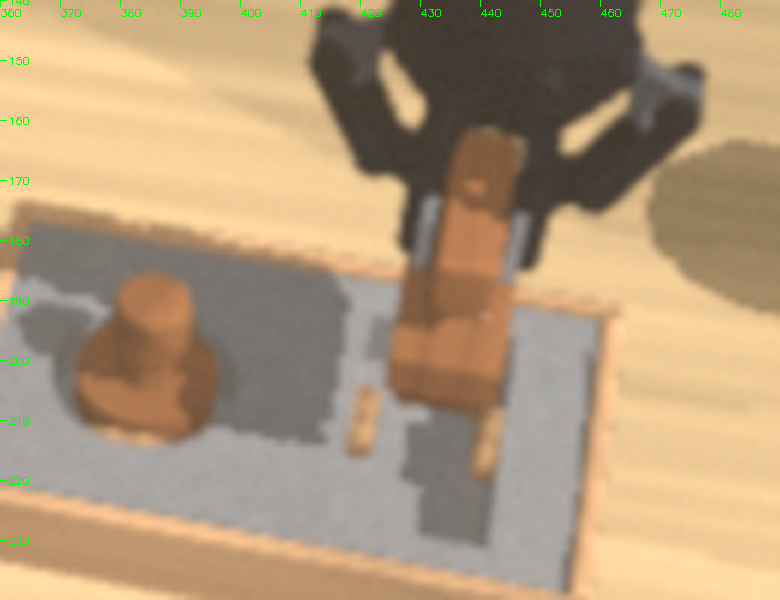

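```bash
python3 -c "
from h import *
t=load('top9');s=load('scene9')
for p in((221.2,177.2),(220.3,222)): print('foot',ray(t,*p,.119))
for p in((425.5,201),(444,204)): print('sfoot front',ray(s,*p,.119))
for p in((206.7,226.5),(208.3,179.5),(233.2,180)): print('cut top',ray(t,*p,.036))
for p in((465-24,231),(445.5,196),(422,192.5),): print('cut sc',ray(s,*p,.036))
"
```

```text
foot [0.59757696 0.18237408 0.119     ]
foot [0.50730677 0.1831223  0.119     ]
sfoot front [0.60223937 0.18871647 0.119     ]
sfoot front [0.60240312 0.22745318 0.119     ]
cut top [0.50248589 0.23262909 0.036     ]
cut top [0.60726896 0.23077152 0.036     ]
cut top [0.60519086 0.17548813 0.036     ]
cut sc [0.60919027 0.23448648 0.036     ]
cut sc [0.50260497 0.23635567 0.036     ]
cut sc [0.50315536 0.1811371  0.036     ]
```

Top and scene views agree within about 2 mm: the bar is over the rectangular cutout and the yaw is within about 1°. A small shift, then down.

carry_out --rows '[[[-1,0.004,0.002,-0.06,0,0,0],[-1,0,0,-0.08,0,0,0],[-1,0,0,-0.07,0,0,0],[-1,0,0,0,0,0,0]]]' --newtons 100

```text
time: 15.38
tool_pos: [0.5534, 0.2074, 0.0737]
tcp_rot: [-180.0, -0.2, 178.6]
force: [-0.6, -0.1, -1.3]
finger_gap: 0.265
```

```bash
python3 look.py 10 170,145,130,100,6 360,140,130,100,6
```

```text
15.375 [0.55338917 0.20744958 0.07369542] [-179.95174956   -0.21224415  178.57035053] [-0.55410553 -0.05625483 -1.27253461] 0.2646593672909297
[214.14617305 201.52626935]
[433.47394048 199.43424377]
```

View pics/top10.png

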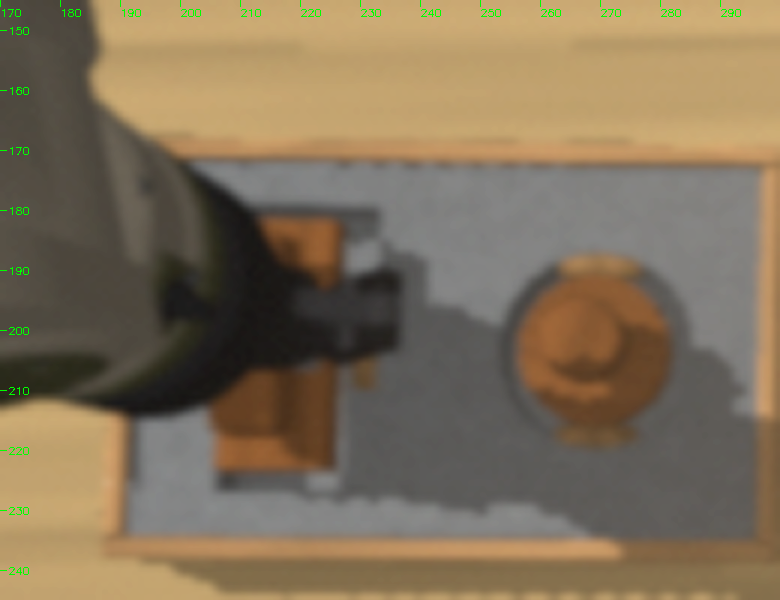

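View pics/scene10.png

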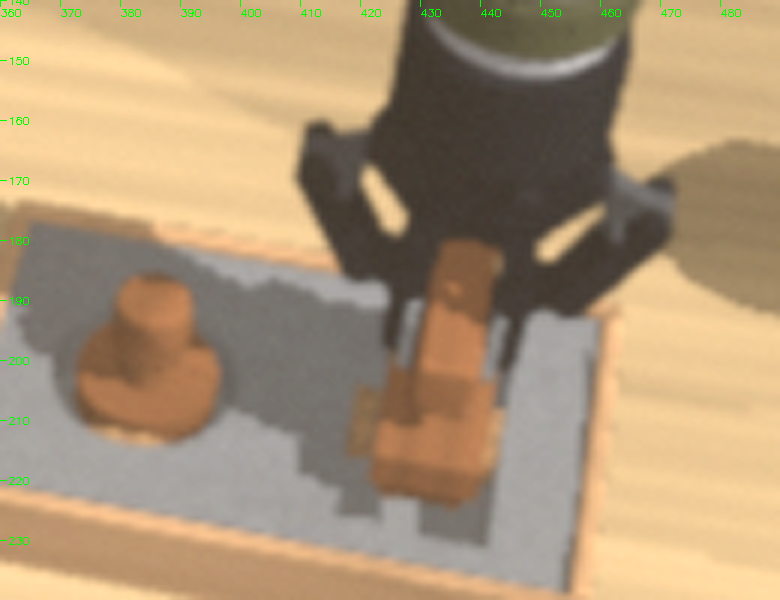

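The foot is centred: its predicted seated centre in the top view is (219.4,203.6), and the cutout centre is (219.6,203). Pressing down.

carry_out --rows '[[[-1,0,0,-0.03,0,0,0],[-1,0,0,-0.03,0,0,0],[-1,0,0,-0.016,0,0,0],[-1,0,0,0,0,0,0]]]'

```text
time: 15.98
tool_pos: [0.5561, 0.2071, 0.0577]
tcp_rot: [-179.9, 0.2, 178.5]
force: [0.9, -3.4, 3.6]
finger_gap: 0.264
```

carry_out --rows '[[[-1,0,0,-0.016,0,0,0],[-1,0,0,-0.012,0,0,0],[-1,0,0,0,0,0,0]]]'

```text
time: 16.35
tool_pos: [0.5558, 0.2074, 0.0501]
tcp_rot: [-180.0, 0.1, 178.6]
force: [1.5, -4.3, 2.5]
finger_gap: 0.266
```

carry_out --rows '[[[-1,0,0,-0.01,0,0,0],[-1,0,0,-0.005,0,0,0],[-1,0,0,0,0,0,0]]]'

```text
time: 16.73
tool_pos: [0.5554, 0.2074, 0.0471]
tcp_rot: [-179.9, 0.1, 178.6]
force: [-0.7, -5.9, 10.0]
finger_gap: 0.263
```

carry_out --rows '[[[-1,0,0,-0.006,0,0,0],[-1,0,0,-0.005,0,0,0],[-1,0,0,0,0,0,0]]]'

```text
time: 17.1
tool_pos: [0.5554, 0.2074, 0.047]
tcp_rot: [-180.0, 0.2, 178.6]
force: [-7.8, -7.9, 26.4]
finger_gap: 0.267
```

It is on the floor: no movement at 26 N. Releasing and lifting.

carry_out --rows '[[[-1,0,0,0.008,0,0,0],[1,0,0,0,0,0,0],[1,0,0,0,0,0,0],[1,0,0,0,0,0,0],[1,0,0,0,0,0,0],[1,0,0,0.06,0,0,0],[1,0,0,0.2,0,0,0],[1,-0.1,-0.1,0.2,0,0,0],[1,-0.2,-0.2,0,0,0,0],[1,-0.2,-0.2,0,0,0,0],[1,0,-0.2,0,0,0,0],[1,0,0,0,0,0,0]]]'

```text
time: 18.6
tool_pos: [0.4417, 0.0421, 0.1618]
tcp_rot: [-180.0, 0.1, 178.3]
force: [-0.3, -0.1, 0.8]
finger_gap: 1.003
```

```bash
python3 look.py 11 170,145,130,100,6 340,150,130,100,6
```

```text
18.6 [0.4417181  0.04210319 0.16179847] [-1.79977466e+02  1.46266172e-01  1.78293277e+02] [-0.29220309 -0.08416402  0.83027212] 1.0030370953981806
[290.57004241 254.49329277]
[371.21484497 127.36351647]
```

View pics/top11.png

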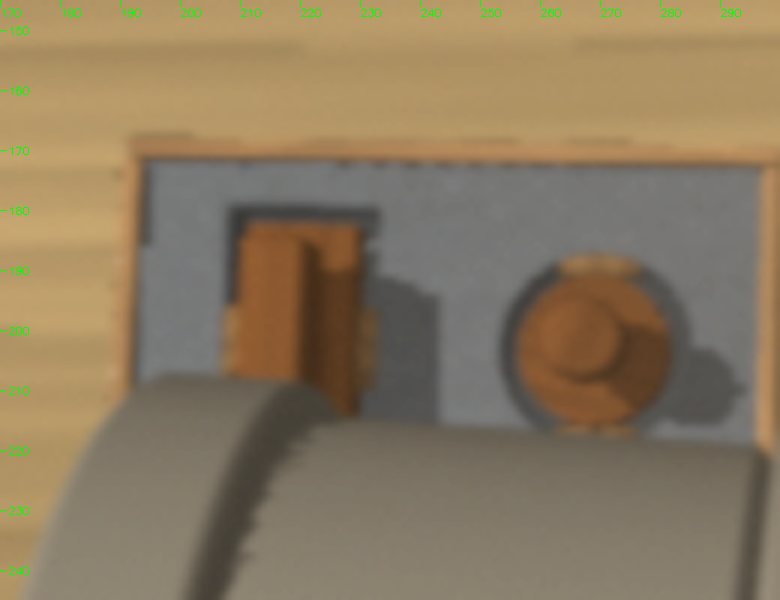

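View pics/scene11.png

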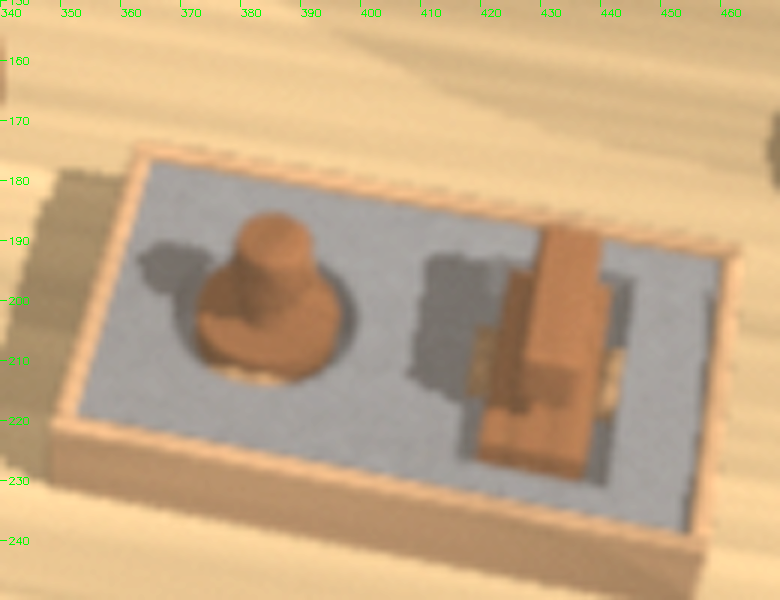

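Both stamps stand upright and centred in their cutouts. At the stall each underside works out at about 8 mm, which is floor height, and the gripper is clear. Handing in.

```bash
python3 -c "
from rig import arm
print(arm.close_job())"
```

```text
the job is handed in; nothing more can be done
None
```

Both stamps are packed: the small round stamp is in the round cutout and the brown bar stamp is in the rectangular one. I pressed each down until it stopped moving (28 N and 26 N), then let go. I handed the job in at about 18.6 s; it reported no verdict.

- **Depth:** each underside worked out at about 8 mm above the counter, which is the cutout floor.
- **Position:** in the last pictures both stamps look upright, centred to within a few millimetres, with the bar lined up with its cutout.
- **Gripper:** it was open and clear of everything at the end.
- **Left alone:** I did not touch the wide round stamp or the blue look-alike.
- **Disagreement:** the two cameras differed by 2 to 7 mm on positions. I averaged them and corrected while hovering. The arm hid part of the bar in the last top view, so I checked its near end only in the scene view.

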